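# Lock a plate in a wedge clamp with light hammer taps

### The job

Lock the steel plate in the wedge clamp so that it can be filed: put the loose taper wedge, thin end first, into the open slot between the clamp's fence and its sliding jaw and let go of it, then take the hammer and drive the wedge with two or more separate light taps, never a hard blow, until it goes no farther and the jaw grips the plate tight against the stop. Do not push the wedge home with the fingers, lay the hammer back down flat on the bench clear of the clamp, and leave the other things where they are.

Things in the scene. Friction and masses are not known exactly. Their poses are not given: they have to be found in the camera images.
- clamp_base: Wedge clamp, fixed to the bench: dark steel base plate, x -31 to 145, y -65 to 105 mm, top 8 mm above the bench. Origin on the bench, below the point where the fence face meets the slot's mouth. y: the way the wedge is driven; x: the way the jaw moves to grip; z up. Grey fence: fixed block x -24 to 0, y -6 to 78, z 8 to 44 mm, its face at x = 0 straight along y.
- slot_mouth (a point): Middle of the mouth of the slot between fence and jaw, on the slot's floor: 8 mm in x from the fence face, 8 mm above the bench. Axes as the clamp's; the slot runs from here along y for 70 mm. It is open above and at both ends. In front of it (y -65 to 0) the base is bare and carries the wedge's tail.
- jaw: Sliding steel jaw, 70 mm long, z 8 to 44 mm, back tapered 1:6 like the wedge. Origin as the clamp's when backed off; it slides along the clamp's x, 0 to 12 mm, 2 N friction, no spring; starts 0 to 1 mm out. Backed off, the slot is 16 mm wide at the mouth, 4.3 mm at the far end.
- steel_plate: Blue-grey steel plate 100 x 75 x 8 mm, loose on the clamp's base between jaw and stop bar, 2 to 8 mm of play; origin at the centre of its underside. The low stop bar beyond it is set by slotted holes, up to 2.5 mm either way; through the 1:6 taper that is 15 mm of wedge travel, so the end must be felt: the nose stops 53 to 90 mm past the mouth.
- taper_wedge: Loose bright steel wedge, 130 long, 36 high, 0.28 kg, lying on the bench. Origin at the centre of its underside; y points from butt (-65 mm) to nose (+65). Tail: parallel block 25 thick (x -12.5 to 12.5), y -65 to -25; then 1:6 taper to a nose 10 thick (x -12.5 to -2.5). Its straight side x = -12.5 goes against the fence, axes parallel to the clamp's.
- wedge_tail (a point): Centre of the wedge's tail, 20 mm from the butt, 18 mm above its underside; grasp here across the 25 mm (wedge's x). Axes as the wedge's. Entered by hand it meets the jaw with the nose 34 to 44 mm in; tapped on from there it yields at 2 to 8 N, then stops hard. 15 to 25 N on the stopped wedge makes it tight; friction then keeps it. Over 40 N is a hard blow.
- wedge_nose (a point): Centre of the wedge's thin end face, 110 mm from wedge_tail along y and 7.5 mm to -x, 18 mm above its underside. Axes as the wedge's.
- hammer: Small ball pein hammer, 246 mm long, 0.38 kg, lying flat on the bench with the handle roughly towards the robot. Origin at the middle of its length, on its underside; the wooden handle runs along +y, the steel head lies at -y.
- hammer_grip (a point): Place to grasp the handle, near the head: 14 mm above the hammer's underside, 36 mm from the head's axis; the handle is 15 to 23 mm wide there, across the hammer's x. Axes as the hammer's.
- hammer_head (a point): Centre of the hammer's head, 14 mm above its underside. The head is 28 mm across and its axis lies along the hammer's x; the striking faces are 48 mm from here in +x and -x, either may be used. Strike the upper half of the butt, so that the head (14 mm in radius) passes over the clamp's 8 mm base even if it sags a few mm in the grip.
- cold_chisel: Bystander: cold chisel lying on the bench, 158 mm long, 20 mm wide, 16 mm high; origin at the centre of its underside. Longer and slimmer than the wedge; leave it.
- try_square: Bystander: engineer's try square lying on the bench, 116 x 70 x 16 mm; origin at the centre of its underside.
- tape_roll: Bystander: roll of masking tape lying flat, 80 mm across, 25 mm high; origin at the centre of its underside.
- marker_pen: Bystander: paint marker lying on the bench, 130 mm long, 18 mm thick; origin at the centre of its underside.
Things that resemble listed ones, but are neither listed nor needed, are in the scene too. Of the things that look like the steel_plate, the larger one is meant.

How it is judged (in metres and radians):
On the way, in this order (a step that is already met when the one before it is completed fails the run):
1. the wedge stands flat in the slot, its nose 15 to 50 mm past the mouth, and has been let go (y of wedge_nose in the frame of clamp_base between 0.015 and 0.05 m and x of wedge_nose in the frame of clamp_base between 0 and 0.02 m and z of wedge_nose in the frame of clamp_base below 0.03 m and contact force between the fingers and taper_wedge below 0.1 N), for 0.2 s.
2. the hammer taps the wedge (contact force between hammer and taper_wedge above 3 N).
3. the hammer is drawn back from the wedge (contact force between hammer and taper_wedge below 0.05 N), for 0.1 s.
4. the hammer taps the wedge again, and the jaw grips the plate (contact force between hammer and taper_wedge above 3 N and contact force between jaw and steel_plate above 10 N).
At the end, for the whole second after the job is handed in: wedge flat and still in the slot, nose over 50 mm in, parallel to the fence within 0.06 rad; jaw presses on the plate with over 10 N with nothing pushing; plate flat on the base; hammer flat and still on the bench, touching neither wedge nor clamp (contact force between jaw and steel_plate above 10 N and y of wedge_nose in the frame of clamp_base above 0.05 m and z of wedge_nose in the frame of clamp_base below 0.03 m and angle between the y axis of taper_wedge and the y axis of clamp_base, either way round below 0.06 rad and angle between steel_plate's own z axis and vertical below 0.06 rad and z of steel_plate in the frame of clamp_base below 0.011 m and linear speed of taper_wedge below 0.005 m/s and angle between hammer's own z axis and vertical below 0.15 rad and height (world z) of hammer_head between 0.005 and 0.02 m and linear speed of hammer below 0.02 m/s and contact force between hammer and taper_wedge below 0.05 N and contact force between hammer and clamp_base below 0.05 N).
It fails at once if the wedge is struck or pressed with the hammer with more than 40 N (a hard blow) (contact force between hammer and taper_wedge above 40 N).
It fails at once if the wedge is held or pushed with the fingers when its nose is more than 50 mm past the mouth (contact force between the fingers and taper_wedge above 0.5 N and y of wedge_nose in the frame of clamp_base between 0.05 and 0.2 m and x of wedge_nose in the frame of clamp_base between -0.005 and 0.025 m and z of wedge_nose in the frame of clamp_base below 0.035 m).
It fails at once if a bystander is moved by more than 30 mm (distance of any of cold_chisel, try_square, tape_roll, marker_pen from where it was at the start of the episode above 0.03 m).
It fails at once if the hammer is dropped or thrown (faster than 0.7 m/s while the fingers do not hold it) (linear speed of hammer above 0.7 m/s and contact force between the fingers and hammer below 0.1 N).
It also fails if it takes over 67 s, if anything falls off the work surface, if the arm or the gripper's body presses on something with over 40 N, if the wrist force passes 120 N, or if a joint passes its speed limit or range.

### The arm

A 6-joint arm with a two-finger parallel gripper is mounted at the origin on a cart in front of the work surface, level with it; the furniture and walls round the work are solid. World frame = base frame: x ahead of the robot, y to its left, z up, the work surface at z = 0. Lengths are in m, angles in degrees, forces in N, time in s.
With the tool pointing down it reaches from about 0.325 to 0.775 m from the base axis. Payload 5.5 kg.
Tool frame: the origin (TCP) lies at the centre of the arm's flange, where the gripper is bolted on; the fingertips stand 182 mm ahead of it and the grasp point (between the pads) lies 163 mm ahead of it; z points along the fingers, y is the line along which they close (so a half turn about z gives the same grasp; the last joint's range is limited). The gripper opens to 88 mm and grips with 3 to 60 N. Pads are 20 mm wide; open, the fingers measure 115 mm over their backs; the gripper's body (75 mm by 178 mm) begins 61 mm behind the grasp point.
Start: joints at [71.179, 5.22, 70.514, -0, 104.267, -3.249], TCP at [0.161, 0.578, 0.405] pointing down, gripper open.
Joint ranges: [-164.24, 164.24], [-49.07, 125.15], [9.68, 141.18], [-86.29, 266.29], [3.28, 154.24], [-151.56, 151.56]. Speed limits (degrees/s): [147.25, 147.25, 172.46, 180, 180, 180].

### API

Orientations are given as [roll, pitch, yaw] about the fixed x, y, z axes, in that order (R = Rz(yaw) Ry(pitch) Rx(roll)).
In Python, from station import r gives the robot as it stands. The module is installed in compiled form; this text tells all that it offers. Calls block until the motion is done:
- r.reach(position, orientation): joint-space move of the TCP to a pose.
- r.servo_line(position, rotation=None, speed=0.15): straight line of the TCP; rotation=None keeps the orientation; speed is the mean speed in m/s.
- r.move_joints(angles): joint-space move.
- r.let_go() and r.grab(squeeze=None): open the fingers fully, or close them until they stop; squeeze is the grip in N (None keeps the last).
- r.wait(seconds).
- r.inverse_kinematics(position, orientation): joint angles nearest the present ones, or None.
- r.sense(): the state.
- r.snapshot(name): name is "scene" or "top" or "wrist"; returns a dict with "frame" (480x640x3 uint8, red, green, blue), "fx", "fy", "cx", "cy" (pixels), "dist_coeffs" ([k1, k2, p1, p2, k3] as OpenCV has them; the pictures are not rectified), "R" (3x3) and "t" (3): a world point X has camera coordinates R X + t. Camera axes: x right, y down, z forward; pixel columns grow to the right and rows downward; lengths in m; the calibration is good to about 2 mm. A picture is of the moment at which its call begins. There is no depth.
A pose or a line that the arm cannot do raises r.IKError and nothing moves.
- r.hand_in(): hands the job in; it is judged then, once.
The state is a dict: "clock": time; "joints": joint angles; "joint_vel": joint speeds; "joint_torque": joint torques, N m; "tcp_pos": TCP position; "orientation": TCP orientation; "contact_force": force on the tool from outside, world axes, zero at the start; "torque": the same for the moment, N m; "opening": finger opening in m; "gripper_force": force on a finger pad.
Only numpy, scipy, OpenCV 4.12 (cv2) and the standard library are available. Lean on these libraries where they do the work, as an engineer would, in place of code of your own. Each camera call takes 0.05 s, during which the arm holds its last target. There are 200 camera calls.

## Working session

There is one attempt and no reset: what is moved stays moved. The work goes in short steps, each a Python script; the robot and the scene stay as the last script left them, time stands still between calls to the robot, and variables do not carry over. Pictures are saved under pics/ and viewed, at most 13 in all, crops included, and the job is handed in when it is done.

```bash
mkdir -p pics
cat > h.py <<'E'
import numpy as np, cv2, math
from station import r
def snap(n,f=None):
    s=r.snapshot(n)
    if f: cv2.imwrite('pics/'+f,cv2.cvtColor(np.asarray(s['frame']),cv2.COLOR_RGB2BGR))
    return s
def K(s): return np.array([[s['fx'],0,s['cx']],[0,s['fy'],s['cy']],[0,0,1.]])
def ray(s,px,z):
    "pixels -> world xy on the plane at height z"
    p=cv2.undistortPoints(np.array(px,float).reshape(-1,1,2),K(s),np.array(s['dist_coeffs'],float)).reshape(-1,2)
    R=np.array(s['R']);t=np.array(s['t']);c=-R.T@t
    d=np.c_[p,np.ones(len(p))]@R
    return c+d*((z-c[2])/d[:,2])[:,None]
def proj(s,X):
    return cv2.projectPoints(np.array(X,float).reshape(-1,1,3),cv2.Rodrigues(np.array(s['R']))[0],np.array(s['t'],float),K(s),np.array(s['dist_coeffs'],float))[0].reshape(-1,2)
E
python3 - <<'E'
from h import *
for n in('scene','top'):
    s=snap(n,n+'0.png'); R=np.array(s['R']); print(n,-R.T@np.array(s['t']),R[2],s['fx'])
st=r.sense(); print(st['clock'],st['orientation'],st['opening'])
E
```

```text
scene [ 0.04851471 -0.72957638  0.48247275] [ 0.46278467  0.79033472 -0.40149892] 507.940245260433
top [0.35964493 0.09155244 1.32648475] [ 0.14679761  0.00789752 -0.98913502] 552.5321438910929
0.1 [-1.79902585e+02 -5.81710668e-03  1.64429198e+02] 0.08790742925812875
```

View pics/top0.png

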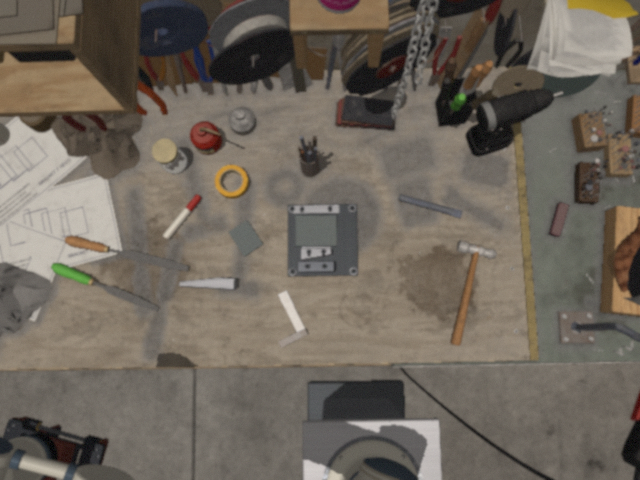

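View pics/scene0.png

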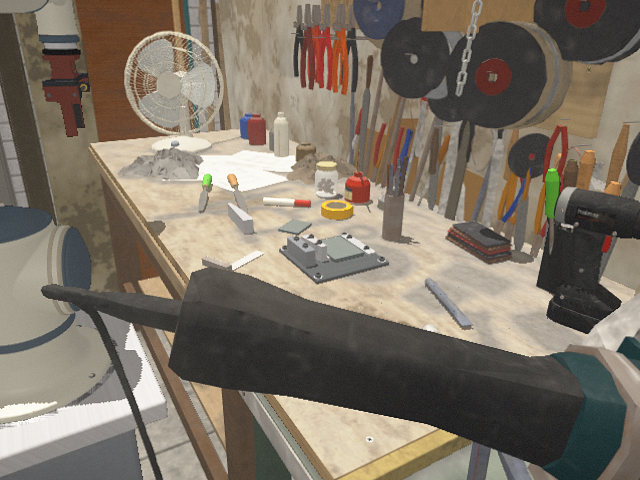

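Run:
```python
from h import *
s=snap('top')
print(np.linalg.det(np.array(s['R'])),proj(s,[[0,0,0],[.4,0,0],[.4,.3,0],r.sense()['tcp_pos']]))
c=ray(s,[[180,284],[237,284],[470,290],[478,248],[322,240],[331,260],[245,237],[430,207],[290,310]],0.02); print(c.round(3))
w=s['frame'][180:360,170:500][:,:,::-1]
cv2.imwrite('pics/crop1.png',cv2.resize(w,(792,432),interpolation=cv2.INTER_CUBIC))
w=r.snapshot('wrist');R=np.array(w['R']);st=r.sense();print(-R.T@np.array(w['t'])-st['tcp_pos'],R, w['fx'])
```

```text
0.9999999999999998 [[372.75316117 487.03537993]
 [367.86231021 311.43093986]
 [242.28796872 313.63687837]
 [ 32.19499115 457.39758873]]
[[ 0.472  0.446  0.02 ]
 [ 0.469  0.31   0.02 ]
 [ 0.445 -0.241  0.02 ]
 [ 0.545 -0.266  0.02 ]
 [ 0.571  0.106  0.02 ]
 [ 0.523  0.086  0.02 ]
 [ 0.582  0.291  0.02 ]
 [ 0.647 -0.156  0.02 ]
 [ 0.406  0.184  0.02 ]]
[-0.07110885  0.0194406  -0.01952216] [[ 0.26750626  0.96355516 -0.00135896]
 [ 0.92825649 -0.25732773  0.268556  ]
 [ 0.25841882 -0.07310188 -0.96326312]] 363.5502914375118
```

View pics/crop1.png

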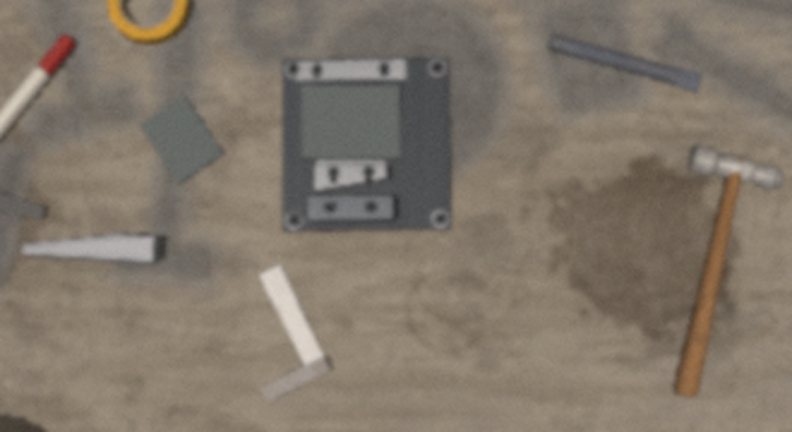

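The top picture and crop show these look-alikes for each thing:
- **Wedge:** (208,284), short and thickening to the butt at right. Against it are the chisel at (430,207) and the handled files at (110,245) and (110,285), so I choose (208,284).
- **Plate:** (317,230), larger and in the clamp, against the smaller loose one at (245,237).
- **Hammer:** only the one, with its head at (477,248).

Next I look at the wedge and the clamp from close by.

Run:
```python
from h import *
r.reach([.47,.35,.31],[180,0,90]); print(r.sense()['clock'],r.sense()['joints'])
a=snap('wrist','w1.png')
r.reach([.535,.08,.31],[180,0,90]); print(r.sense()['clock'],r.sense()['joints'])
b=snap('wrist','w2.png')
np.save('cal.npy',[a,b],allow_pickle=True)
```

```text
1.6667 [3.34358426e+01 3.14517510e+00 8.22123549e+01 2.74403523e-02
 9.45973827e+01 3.33263809e+01]
2.7917 [ 4.99956339e+00 -3.78147636e+00  8.91544881e+01  3.51258350e-02
  9.46142111e+01  4.93450230e+00]
```

View pics/w1.png

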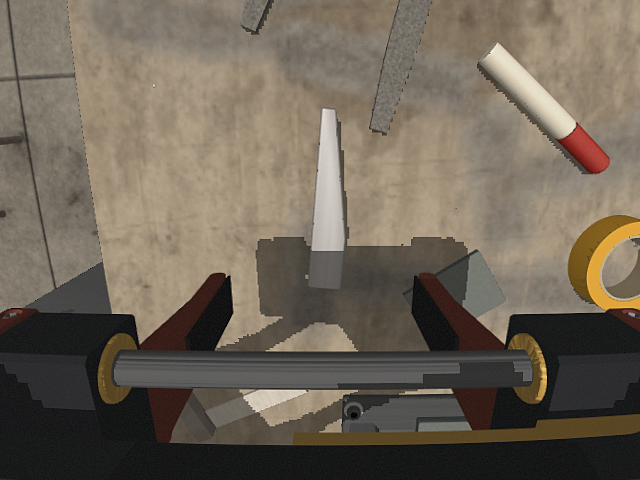

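View pics/w2.png

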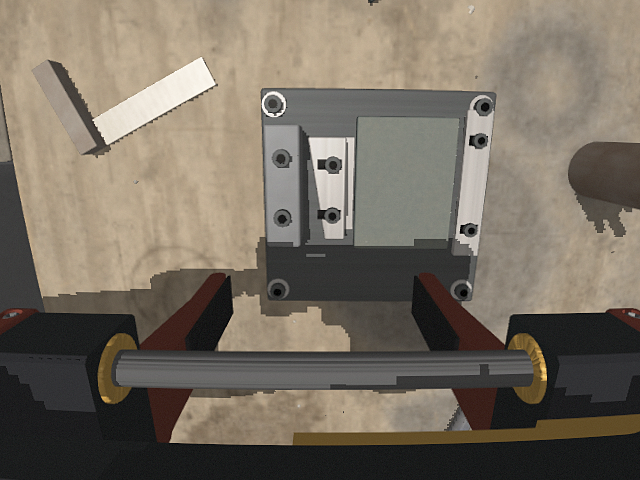

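w1: the wedge's nose is at (328,108), its butt at (326,288), and the straight side is at left (-x). w2: the clamp base corners are about (262,89), (495,93), (469,300) and (268,300). The fence is at left and the slot mouth is at about (312,245).

Run:
```python
from h import *
a,b=np.load('cal.npy',allow_pickle=True)
f=lambda s,x,y,w,h,k:cv2.resize(np.ascontiguousarray(s['frame'][y:y+h,x:x+w,::-1]),None,fx=k,fy=k,interpolation=cv2.INTER_NEAREST)
A=f(a,290,95,80,200,3); B=f(b,255,80,110,120,5)
B2=f(b,255,200,110,110,5)
B=np.vstack([f(b,255,100,130,50,4),f(b,255,215,130,100,4)])
cv2.imwrite('pics/c2.png',np.hstack([A,B]))
print(ray(b,[(262,89),(495,93),(469,300),(268,300)],.008).round(4))
print('fence',ray(b,[(300,125),(300,247)],.044).round(4))
print('wedge',ray(a,[(320,108),(335,108),(310,288),(343,288)],.036).round(4))
```

```text
[[0.4906 0.1891 0.008 ]
 [0.6634 0.1881 0.008 ]
 [0.6612 0.0209 0.008 ]
 [0.4891 0.0212 0.008 ]]
fence [[0.5203 0.1623 0.044 ]
 [0.5192 0.0792 0.044 ]]
wedge [[0.4678 0.4434 0.036 ]
 [0.4778 0.4435 0.036 ]
 [0.4604 0.314  0.036 ]
 [0.4855 0.3141 0.036 ]]
```

View pics/c2.png

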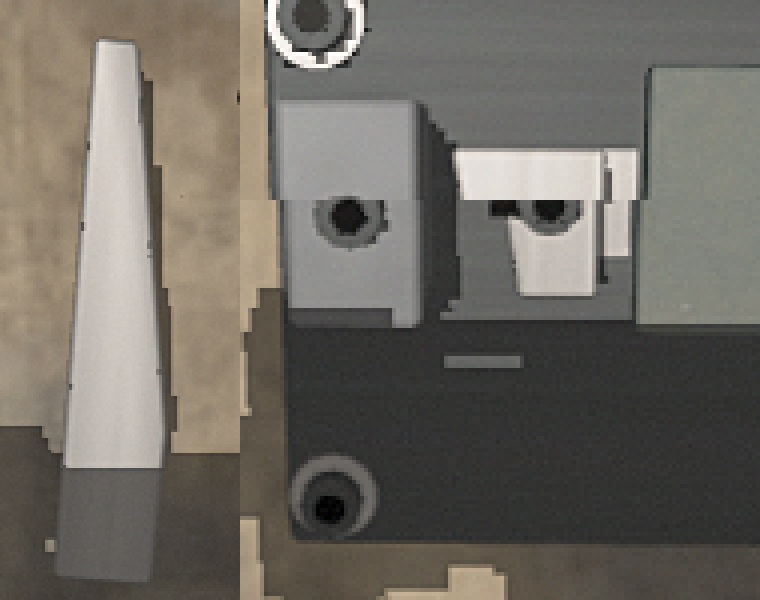

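c2 confirms the wedge's straight side is on the left: nose corners (321.7,108.3) and (336,108.3), butt (309,286.7) to (339.7,288.7). The fence face runs from (299.3,125) to (300,246.8). I'll grasp the wedge, bring it in front of the mouth and look.

```bash
cat >> h.py <<'E'
CO=np.array([.5193,.0848]); CY=math.radians(-.4)
def cw(x,y):
    c,s_=math.cos(CY),math.sin(CY); return CO+[c*x-s_*y,s_*x+c*y]
def wc(p):
    d=np.asarray(p)[...,:2]-CO; c,s_=math.cos(CY),math.sin(CY)
    return np.stack([c*d[...,0]+s_*d[...,1],-s_*d[...,0]+c*d[...,1]],-1)
E
python3 - <<'E'
from h import *
a,b=np.load('cal.npy',allow_pickle=True)
p=ray(a,[(321.7,108.3),(336,108.3),(309,286.7),(339.7,288.7)],.036)[:,:2]
d=p[0]-p[2]; print(np.linalg.norm(d)); d/=np.linalg.norm(d)
yaw=math.degrees(math.atan2(d[1],d[0])); tail=(p[2]+p[3])/2+.02*d
print(yaw,tail)
R=[180,0,yaw]
r.reach([*tail,.26],R); r.servo_line([*tail,.185],speed=.1)
r.grab(60); s=r.sense(); print(s['opening'],s['gripper_force'],s['clock'])
r.servo_line([*tail,.26],speed=.15)
Y=90+math.degrees(CY)
r.reach([*cw(.0132,-.125),.26],[180,0,Y])
r.servo_line([*cw(.0132,-.125),.20],speed=.1)
s=r.sense(); print(s['clock'],s['tcp_pos'],s['contact_force'],s['opening'])
w=snap('wrist','w3.png'); np.save('w3.npy',w,allow_pickle=True)
g=w['frame'][100:320,230:430,::-1]; cv2.imwrite('pics/c3.png',cv2.resize(np.ascontiguousarray(g),(800*200//220*220//291 if 0 else 540,594),interpolation=cv2.INTER_NEAREST))
E
```

```text
0.12847765512190637
85.87246547573862 [0.47276533 0.33426672]
0.02486389455290903 59.983654618263245 5.7667
8.5833 [ 0.53185855 -0.04022054  0.20050277] [ 0.58658607  0.22019034 -1.85411456] 0.02494203961552244
```

View pics/w3.png

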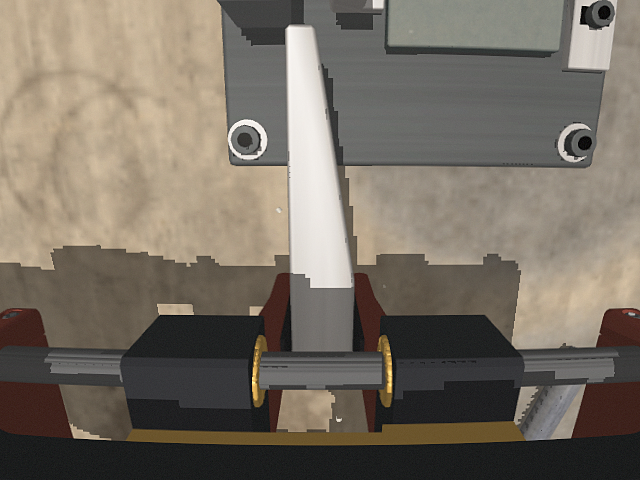

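Run:
```python
from h import *
w=np.load('w3.npy',allow_pickle=True).item()
print('nose',wc(ray(w,[(287,25),(309,25),(291,275)],.0515)).round(4))
print('base corners px pred',proj(w,[[*cw(-.031,-.065),.008],[*cw(.145,-.065),.008]]), 'seen ~ (230,164),(592,166)')
print('fence pred',proj(w,[[*cw(0,-.006),.044],[*cw(0,-.006),.008],[*cw(-.024,-.006),.008]]))
g=np.ascontiguousarray(w['frame'][0:180,210:390,::-1]); cv2.imwrite('pics/c3.png',cv2.resize(g,(594,594),interpolation=cv2.INTER_NEAREST))
```

```text
nose [[ 0.0017 -0.0161]
 [ 0.0089 -0.0161]
 [ 0.0014 -0.1025]]
base corners px pred [[228.18827106 166.64351684]
 [591.46495578 169.47026053]] seen ~ (230,164),(592,166)
fence pred [[ 2.83492673e+02 -4.91774067e-02]
 [ 2.91739495e+02  2.98492200e+01]
 [ 2.36782679e+02  3.04439749e+01]]
```

View pics/c3.png

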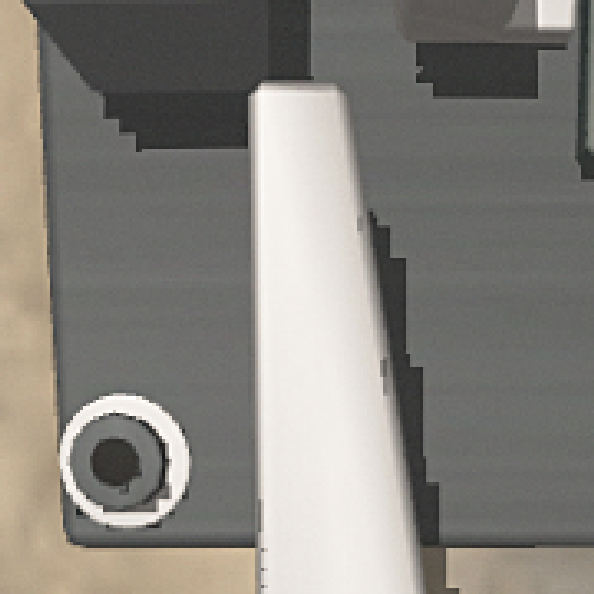

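c3: the wedge nose spans (285.5,25) to (315,25), and the fence foot corner at (238.8,27.9) sits about 1 mm off the prediction in x and y. So I shift the wedge 0.7 mm away from the fence and insert it, watching the forces.

Run:
```python
from h import *
X=.0139
f0=np.array(r.sense()['contact_force'])
def go(y,z,v):
    r.servo_line([*cw(X,y),z],speed=v); r.wait(.1); s=r.sense(); f=np.array(s['contact_force'])-f0
    print(y,z,f.round(2),s['clock'].__round__(2)); return f
go(-.125,.1965,.05); f=go(-.125,.1945,.03)
z=.1945
if f[2]>3: z=.1955; go(-.125,z,.03)
for y in(-.108,-.100,-.092,-.086,-.080):
    f=go(y,z,.05)
    if abs(f[1])>4 or abs(f[0])>6: print('stop');break
snap('wrist','w4.png')
```

```text
-0.125 0.1965 [-0.01  0.91  1.02] 8.98
-0.125 0.1945 [-0.36  0.58  0.46] 9.33
-0.108 0.1945 [-0.5   1.19  0.61] 9.93
-0.1 0.1945 [0.95 1.19 0.43] 10.33
-0.092 0.1945 [-0.59  0.15 -0.72] 10.74
-0.086 0.1945 [-0.31  0.65  0.35] 11.11
-0.08 0.1945 [-0.13  0.12  0.06] 11.47
```

View pics/w4.png

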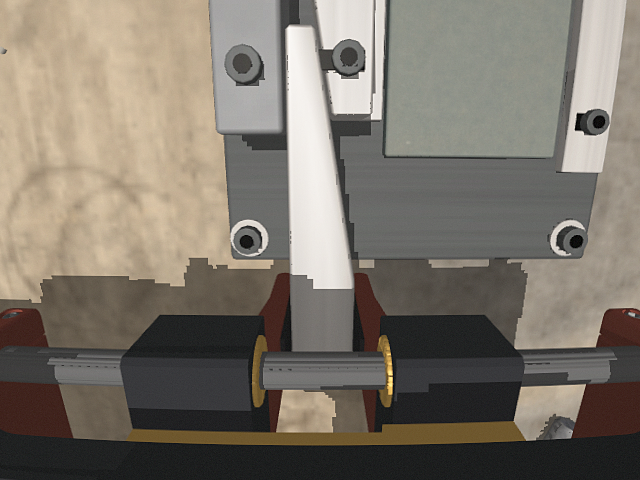

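w4 shows the nose in the slot at (300,25), about 28 mm past the mouth, with no contact. I release it and look at the hammer.

Run:
```python
from h import *
f0=np.array(r.sense()['contact_force'])
for z in (.1935,.1925,.1915):
    r.servo_line([*cw(.0139,-.08),z],speed=.02); r.wait(.1); f=np.array(r.sense()['contact_force'])-f0; print(z,f.round(2))
    if f[2]>2: break
r.let_go(); r.wait(.3)
p=cw(.0139,-.08)
r.servo_line([*p,.31],speed=.15)
w=snap('wrist'); np.save('w5.npy',w,allow_pickle=True)
r.reach([.50,-.255,.31],[180,0,-14])
b=snap('wrist'); np.save('w6.npy',b,allow_pickle=True); print(r.sense()['clock'],r.sense()['joints'])
cv2.imwrite('pics/c5.png',np.hstack([np.ascontiguousarray(w['frame'][0:320,200:440,::-1]),np.ascontiguousarray(b['frame'][0:320,60:580,::-1])]))
```

```text
0.1935 [0.62 0.11 0.87]
0.1925 [ 0.33 -0.18  4.14]
15.8333 [-3.04225942e+01 -6.40534314e-01  8.61348941e+01  1.89894687e-02
  9.45355518e+01  7.34485950e+01]
```

View pics/c5.png

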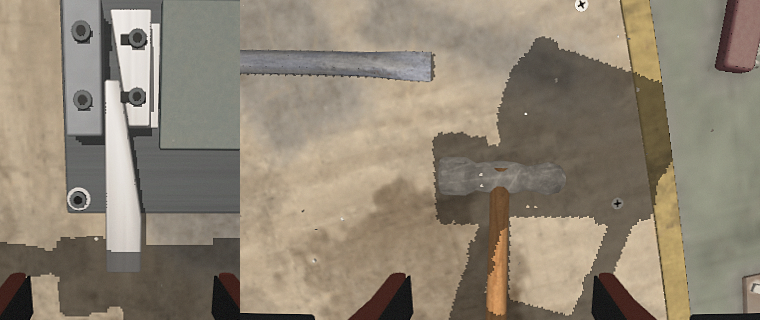

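c5: the wedge lies free in the slot with its nose flush, at crop (112,80). In the wrist picture the hammer head runs from (258,176) to (386,180), with the flat face to the left (+y). The handle is centred on (319,190) and (318,315).

Run:
```python
from h import *
w=np.load('w5.npy',allow_pickle=True).item(); b=np.load('w6.npy',allow_pickle=True).item()
print('wedge NL,NR,BL,BR',wc(ray(w,[(305,80),(319,80),(306,252),(340,252),(306,272)],.044)).round(4), 'last is at',ray(w,[(306,272)],.01))
print('fence corner',wc(ray(w,[(302,134)],.044)).round(4))
p=ray(b,[(258,176),(386,180),(319.5,190),(317.5,315)],.014)[:,:2]; print(p.round(4))
h=p[0]-p[1]; print('len',np.linalg.norm(h),'head axis deg',math.degrees(math.atan2(h[1],h[0])))
k=p[3]-p[2]; print('handle deg',math.degrees(math.atan2(k[1],k[0])))
```

```text
wedge NL,NR,BL,BR [[ 0.0022  0.0287]
 [ 0.011   0.0287]
 [ 0.0017 -0.0852]
 [ 0.0258 -0.0852]
 [ 0.0015 -0.1003]] last is at [[ 0.51843889 -0.028462    0.01      ]]
fence corner [[-0.0001 -0.0046]]
[[ 0.5551 -0.2186]
 [ 0.5291 -0.3119]
 [ 0.5337 -0.2611]
 [ 0.4322 -0.2342]]
len 0.09684952244774403 head axis deg 74.3925683565962
handle deg 165.1533612163575
```

Run:
```python
from h import *
g=[.5078,-.2542]; R=[180,0,-15]
r.reach([*g,.26],R)
r.servo_line([*g,.1845],speed=.1); r.grab(60); s=r.sense(); print(s['opening'],s['gripper_force'],s['clock'],s['contact_force'])
a=snap('wrist'); r.servo_line([*g,.25],speed=.1); r.wait(.2); b=snap('wrist')
np.save('w7.npy',[a,b],allow_pickle=True)
q=cw(-.0215,-.20); r.reach([*q,.25],[180,0,-.1]); r.servo_line([*q,.2075],speed=.1); r.wait(.2)
c=snap('wrist'); s=r.sense(); print(s['clock'],s['contact_force'],s['tcp_pos'],s['opening']); np.save('w8.npy',c,allow_pickle=True)
t=snap('scene')
f=lambda s,x,y,w,h:np.ascontiguousarray(s['frame'][y:y+h,x:x+w,::-1])
cv2.imwrite('pics/c7.png',np.hstack([f(a,150,100,300,230),f(c,60,0,400,330)[:230]]) if 0 else np.vstack([np.hstack([f(a,150,60,340,260),f(b,150,60,340,260)]),np.hstack([f(c,60,0,440,330),cv2.resize(f(t,240,190,160,110),(240,330//2*1))[:0] if 0 else cv2.copyMakeBorder(cv2.resize(f(t,250,190,120,110),(240,220)),0,110,0,0,0)])]))
```

```text
0.01564107838436346 59.9691460232134 18.1667 [ 0.18689792  0.58429864 -0.17506791]
20.7167 [-0.03319551 -0.43986446 -4.46074075] [ 0.4966654  -0.11514664  0.20837434] 0.015738221161906603
```

View pics/c7.png

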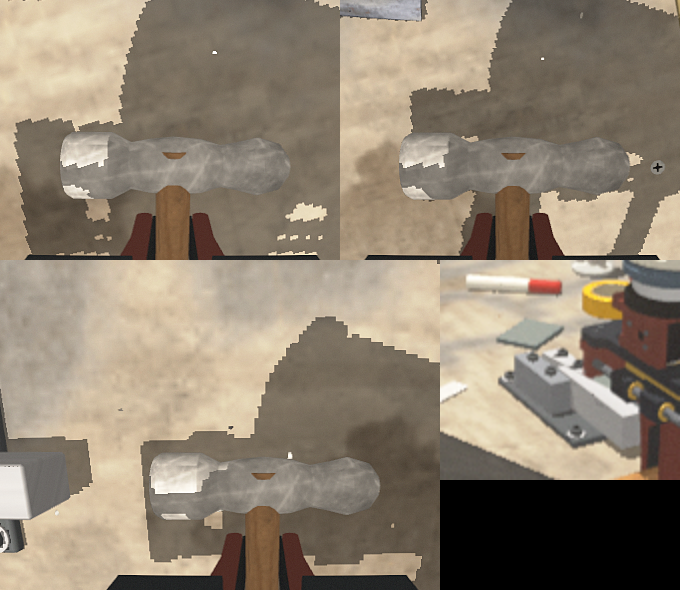

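c7: the hammer is held straight without sag. The head (crop rows 453–518) is in line with the wedge butt at left (rows 463–515). Now I tap in small steps, watching the force.

```bash
cat > tap.py <<'E'
from h import *
X,Z=-.0215,.2075
def go(y,v): r.servo_line([*cw(X,y),Z],speed=v)
def tap(y0,lim,maxadv,step=.001,v=.02):
    "approach from y0 in small steps until lim N; end after maxadv of driven travel; then draw back"
    f0=np.mean([r.sense()['contact_force'][1] for _ in range(3)]); go(y0,.08); y=y0; yc=None; log=[]
    while True:
        y+=step; go(y,v); f=f0-r.sense()['contact_force'][1]; log.append((round(y*1e3,1),round(f,1)))
        if yc is None and f>2.5: yc=y
        if f>lim or (yc is not None and y-yc>=maxadv) or y>-.08: break
        if f>9: step=.0004
    last=y; go(last-.015,.06); r.wait(.25)
    print(log[-14:],'contact',yc,'clock',r.sense()['clock'],flush=True); return last
E
python3 - <<'E'
from tap import *
go(-.165,.08)
tap(-.156,10,.004)
E
```

```text
[(-143.0, np.float64(2.1)), (-142.0, np.float64(1.2)), (-141.0, np.float64(0.9)), (-140.0, np.float64(1.6)), (-139.0, np.float64(1.1)), (-138.0, np.float64(1.2)), (-137.0, np.float64(-0.3)), (-136.0, np.float64(1.0)), (-135.0, np.float64(2.5)), (-134.0, np.float64(3.5)), (-133.0, np.float64(3.0)), (-132.0, np.float64(2.8)), (-131.0, np.float64(2.9)), (-130.0, np.float64(3.1))] contact -0.13399999999999998 clock 28.7667
```

```bash
sed -i 's/if f>9: step=.0004/step=.0008 if f>7 else .002/; s/y>-.08: break/y>-.07: break/' tap.py
python3 - <<'E'
from tap import *
l=tap(-.134,14,.014,.002,.04)
l=tap(l-.004,19,.05,.002,.04)
E
```

```text
[(-132.0, np.float64(0.3)), (-130.0, np.float64(1.5)), (-128.0, np.float64(3.8)), (-126.0, np.float64(6.0)), (-124.0, np.float64(5.9)), (-122.0, np.float64(5.3)), (-120.0, np.float64(4.9)), (-118.0, np.float64(5.4)), (-116.0, np.float64(4.2)), (-114.0, np.float64(4.8))] contact -0.128 clock 32.2
[(-102.0, np.float64(3.6)), (-100.0, np.float64(4.2)), (-98.0, np.float64(3.1)), (-96.0, np.float64(1.9)), (-94.0, np.float64(3.7)), (-92.0, np.float64(3.9)), (-90.0, np.float64(3.2)), (-88.0, np.float64(7.1)), (-87.2, np.float64(8.5)), (-86.4, np.float64(11.3)), (-85.6, np.float64(13.9)), (-84.8, np.float64(15.3)), (-84.0, np.float64(18.5)), (-83.2, np.float64(20.4))] contact -0.11199999999999999 clock 38.3833
```

It stopped hard at about 20 N. I'll give it one confirming tap, then lay the hammer back where it was.

Run:
```python
from tap import *
l=tap(-.090,22,.05,.0016,.03)
go(-.17,.15)
q=cw(X,-.17); r.servo_line([*q,.25],speed=.15)
g=[.5078,-.2542]; r.reach([*g,.25],[180,0,-15]); 
b=np.array(r.sense()['contact_force'])
r.servo_line([*g,.195],speed=.12)
for z in(.188,.1865,.1855,.1848,.184,.1832):
    r.servo_line([*g,z],speed=.03); f=np.array(r.sense()['contact_force'])-b; print(z,f.round(1))
    if f[2]>3: break
r.let_go(); r.wait(.2); r.servo_line([*g,.28],speed=.15)
print(r.sense()['clock'])
w=snap('wrist'); t=snap('top')
cv2.imwrite('pics/end.png',np.hstack([cv2.resize(np.ascontiguousarray(t['frame'][190:350,270:520,::-1]),(500,320)),cv2.resize(np.ascontiguousarray(w['frame'][:,:,::-1]),(300,225)).copy() if 0 else cv2.copyMakeBorder(cv2.resize(np.ascontiguousarray(w['frame'][:,:,::-1]),(300,225)),0,95,0,0,0)]))
```

```text
[(-88.4, np.float64(3.9)), (-86.4, np.float64(8.6)), (-85.6, np.float64(12.3)), (-84.8, np.float64(14.5)), (-84.0, np.float64(16.0)), (-83.2, np.float64(18.5)), (-82.4, np.float64(21.5)), (-81.6, np.float64(23.7))] contact -0.08839999999999999 clock 41.2833
0.188 [ 1.  -0.2 -0.3]
0.1865 [0.2 1.3 0.3]
0.1855 [0.1 0.9 1.2]
0.1848 [1.  0.3 1. ]
0.184 [-0.9  0.4  3.8]
47.2417
```

View pics/end.png

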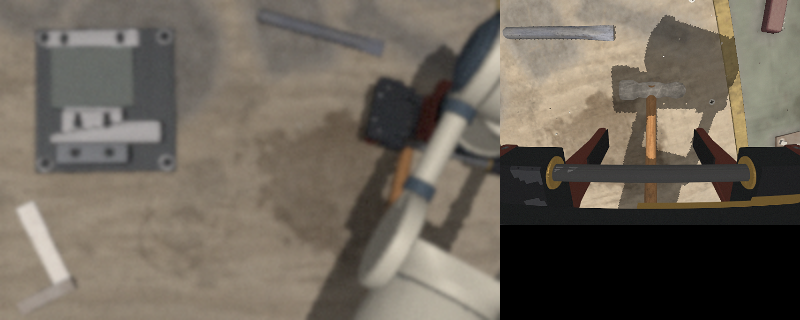

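The final picture shows the wedge driven deep along the fence, the jaw against the plate, and the hammer flat in its old place. I hand the job in.

```bash
python3 -c "
from station import r
print(r.hand_in())"
```

```text
the job is handed in; nothing more can be done
None
```

I handed the job in, but no verdict came back: the wedge stopped hard about 88 mm in after four light taps (peak reading about 24 N), the last picture shows the jaw against the plate, the jaw's grip force could not be measured, and the hammer is laid back flat where it was.

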